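# Load and index a garnish carousel

### The job

Set the green fig gently, upright, into the blue dish on the white carousel and let go of it. Then turn the carousel counter-clockwise (seen from above) by pushing its red post round, slowly, until its spoke has pressed the sprung rubber bumper at the red index mark about half way in; do not ram the bumper solid. Leave the spoke resting against the bumper with the fig still in the dish, and leave the jar lid and the timer beside the carousel where they stand.

Things in the scene. Friction and masses are not known exactly. Their poses are not given: they have to be found in the camera images.
- fig: The green fig, standing on a square cake board (208 mm, 9 mm thick) at the right: about 48 x 50 mm wide and 52 mm high, 45 g, roundish. Origin at the centre of its underside, z up. Grasp it across, about 30 mm above the underside.
- base: The carousel's fixed base, screwed to the table: a steel foot 170 mm wide under a turning white plate. Origin on the plate's axis at table height, z up. The turning plate is 224 mm in diameter with its top 43 mm above the table. The base's -x axis is the direction in which the spoke points when joint plate reads 0.
- plate (a joint): Angle of the turning plate on its base, rad, growing counter-clockwise seen from above. It starts between -1.35 and -0.95; the spoke meets the bumper somewhere between about -0.10 and +0.13. The bearing drags with 0.45 N m (about 3 N at the post) and the plate stays where it is left.
- post (a point): Centre of the upright red push post near the end of the plate's spoke: 18 mm in diameter, from 43 to 93 mm above the table, this point at 68 mm and 142 mm from the plate's axis. The steel spoke below is 18 mm wide, 31 to 43 mm above the table, and ends 162 mm from the axis. z up; the spoke points along this frame's -x. Push the post towards this frame's -y (counter-clockwise).
- dish (a point): Centre of the floor of the blue dish on the plate, 43 mm above the table, 62 mm from the axis on the side opposite the spoke. The dish is a ring 72 mm in inner and 80 mm in outer diameter, 7 mm high.
- stop: The bumper block, fixed to the base: a grey block 36 x 34 x 52 mm high with a red index mark on top; origin at the centre of its underside. It carries the brass screw and the sprung bumper (the next entry) on its +y face, which looks towards the oncoming spoke.
- screw (a point): Point on the block's +y face where the screw comes out, 37 mm above the table. The rubber face (18 mm across) of the sprung bumper stands 30 to 56 mm from here along +y, set by hand and not measured: find it by feel. It gives up to 9 mm at 1.2 N per mm (half way 5 N, on top of the bearing's 3 N), then is solid. Let go, the spoke springs back slightly and stays resting on it.
- lid: Bystander: black jar lid lying with its gold inside up, 71 mm in diameter, 15 mm high; origin at the centre of its underside.
- timer: Bystander: white dial timer, 64 mm in diameter, 44 mm high; origin at the centre of its underside.
Things that resemble listed ones, but are neither listed nor needed, are in the scene too. Leave any orange look-alike of the fig alone.

How it is judged:
By the outcome, as a careful person would: the job done as asked, in the order asked, and still so for the second after the job is handed in, with the robot touching nothing.
It also fails if it takes over 72 s, if anything falls off the work surface, if the arm or the gripper's body presses on something with over 40 N, if the wrist force passes 120 N, or if a joint passes its speed limit or range.

### The arm

A 6-joint arm with a two-finger parallel gripper is mounted at the origin on a cart in front of the work surface, level with it; the furniture and walls round the work are solid. World frame = base frame: x ahead of the robot, y to its left, z up, the work surface at z = 0. Lengths are in mm, angles in degrees, forces in N, time in s.
With the tool pointing down it reaches from about 325 to 925 mm from the base axis. Payload 3.1 kg.
Tool frame: the origin (TCP) lies at the very end of the fingers, on their centre line; the grasp point (between the pads) lies grasp_offset behind it (grasp_offset is the distance from the TCP to the grasp point, in mm); z points along the fingers, x is the direction in which the jaws open and shut, and the axes are right-handed (so a half turn about z gives the same grasp; the last joint's range is limited). The gripper opens to 85 mm and grips with 20 to 120 N. Pads are 22 mm wide; open, the fingers measure 114 mm over their backs; the gripper's body (76 mm by 85 mm) begins 54 mm behind the grasp point. The pads swing forward as they close: fully open they stand 13 mm farther back than shut.
Start: joints at [-79.653, 12.427, 92.441, -0, 75.132, -6.429], TCP at [180.417, -598.405, 231.3] pointing down, gripper open.
Joint ranges: [-157.48, 157.48], [-44.54, 120.13], [17.64, 146.25], [-64.5, 244.5], [7.68, 150.69], [-147.95, 147.95]. Speed limits (degrees/s): [159.86, 159.86, 180, 180, 180, 180].

### API

Orientations are given as [roll, pitch, yaw] about the fixed x, y, z axes, in that order (R = Rz(yaw) Ry(pitch) Rx(roll)).
In Python, from station import * gives the robot as it stands. Calls block until the motion is done:
- goto(position, orientation): joint-space move of the TCP to a pose.
- move_l(position, attitude=None, speed=150): straight line of the TCP; attitude=None keeps the orientation; speed is the mean speed in mm/s.
- move_j(angles): joint-space move.
- grip(opening, squeeze=None): finger opening in mm; squeeze is the grip in N (None keeps the last); returns when the fingers have stopped.
- wait(seconds).
- solve_ik(position, orientation): joint angles nearest the present ones, or None.
- get_obs(): the state.
- get_image(name): name is "scene" or "side" or "wrist"; returns the picture (384x512x3 uint8, red, green, blue); there is no depth.
- get_calibration(name): a dict with "fx", "fy", "cx", "cy" (pixels), "D" ([k1, k2, p1, p2, k3] as OpenCV has them; the pictures are not rectified), "R" (3x3) and "t" (3): a world point X has camera coordinates R X + t; the wrist camera has in their place "mount" (4x4, takes a point from camera to tool coordinates, whose origin is the TCP and whose axes are the tool frame's). Camera axes: x right, y down, z forward; pixel columns grow to the right and rows downward; lengths in mm; the calibration is good to about 2 mm. A picture is of the moment at which its call begins: read the wrist's pose just before it. get_calibration takes no time and is no camera call.
A pose or a line that the arm cannot do raises Unreachable and nothing moves.
- sign_off(): hands the job in, once; it reports no verdict.
Trained networks look in the newest picture that a camera, given by its name, has taken for a name from the list of things; names that differ only in an ending like _2 or _b are one class to them, and where a whole thing is asked for, a point or a joint stands for the part that bears it (a point fixed in the world has none). Each returns a list of dicts, best first, with "score" (0 to 1); they miss things now and then, are a little off and sometimes report something else, mostly with a low value. They report only what shows in the picture. A call takes as long as a camera call. They do not tell look-alikes from the thing itself.
- spot_in(name, camera): "extent" ([centre column, centre row, width, height] in pixels, round what is visible of it).
- regions_of(name, camera): "region" (384x512 bool, what is visible of it) and "extent" ([centre column, centre row, width, height] in pixels, round what is visible of it).
The state is a dict: "t": time; "joint_pos": joint angles; "qvel": joint speeds; "effort": joint torques, N m; "tcp_pos": TCP position; "ee_rot": TCP orientation; "wrist_force": force on the tool from outside, world axes, zero at the start; "moment": the same for the moment, N m; "grip_width": finger opening in mm.
Only numpy, scipy, OpenCV 4.12 (cv2) and the standard library are available. Lean on these libraries where they do the work, as an engineer would, in place of code of your own. Each camera call takes 0.05 s, during which the arm holds its last target.

## Working session

There is one attempt and no reset: what is moved stays moved. The work goes in short steps, each a Python script; the robot and the scene stay as the last script left them, time stands still between calls to the robot, and variables do not carry over. Pictures are saved under pics/ and viewed, and the job is handed in when it is done.

```bash
mkdir -p pics; ls; python3 - <<'E'
from station import *
import cv2
o=get_obs();print(o)
for n in("scene","side","wrist"):
    im=get_image(n);cv2.imwrite(f"pics/a_{n}.png",im[:,:,::-1]);print(n,get_calibration(n))
    for k in("fig","base","post","dish","stop","lid","timer"):
        print(k,[(round(d["score"],2),[round(float(x),1) for x in d["extent"]]) for d in spot_in(k,n)])
print(grasp_offset if 'grasp_offset' in globals() else None, get_obs()["t"])
E
```

```text
pics
{'t': 0.0, 'joint_pos': array([-7.96546446e+01,  1.24772747e+01,  9.25284353e+01, -2.34769730e-04,
        7.51322282e+01, -6.42893883e+00]), 'qvel': array([ 0.10250614,  0.015585  ,  0.08576902,  0.08539792, -0.13940878,
        0.01039755]), 'effort': array([ 9.53882845e-04, -3.96839440e+01, -3.03851724e+01, -3.85727375e-06,
        9.81481659e-03, -9.30784324e-06]), 'tcp_pos': array([ 180.24555364, -597.59406749,  229.96307251]), 'ee_rot': array([-1.79984780e+02,  1.37096095e-01, -7.32256271e+01]), 'wrist_force': array([-0.05224088,  0.02724602, -0.74381237]), 'moment': array([0.04940961, 0.0115995 , 0.01730887]), 'grip_width': 85.32320806972272}
scene {'fx': 428.65607195531015, 'fy': 428.65607195531015, 'cx': 253.7638591403199, 'cy': 194.69266805333646, 'D': array([-0.01827688,  0.        ,  0.        ,  0.        ,  0.        ]), 'R': array([[-0.41923862, -0.90783927, -0.00817606],
       [-0.40844933,  0.19664872, -0.89134641],
       [ 0.81080708, -0.37034733, -0.45324908]]), 't': array([239.09745356, 312.47388689, 792.54168615])}
fig []
base [(0.65, [250.1, 211.0, 80.0, 
[... 1001 characters left out ...]
, 13.3]), (0.47, [219.3, 171.6, 14.8, 18.3])]
timer [(0.59, [216.9, 173.4, 15.3, 15.1])]
wrist {'fx': 268.4644758532837, 'fy': 268.4644758532837, 'cx': 260.23553088583765, 'cy': 190.92321258297838, 'D': array([0.00431474, 0.        , 0.        , 0.        , 0.        ]), 'mount': array([[ 9.99998697e-01,  1.10986390e-03, -1.17200079e-03,
         1.00395075e-01],
       [-7.34836932e-04,  9.59516302e-01,  2.81652138e-01,
        -7.13038815e+01],
       [ 1.43714941e-03, -2.81650910e-01,  9.59515867e-01,
        -1.42684907e+02],
       [ 0.00000000e+00,  0.00000000e+00,  0.00000000e+00,
         1.00000000e+00]])}
fig []
base []
post []
dish []
stop []
lid []
timer []
18.700000000000003 1.2
```

View pics/a_scene.png

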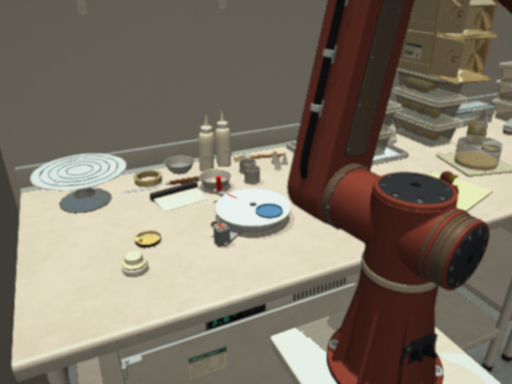

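View pics/a_side.png

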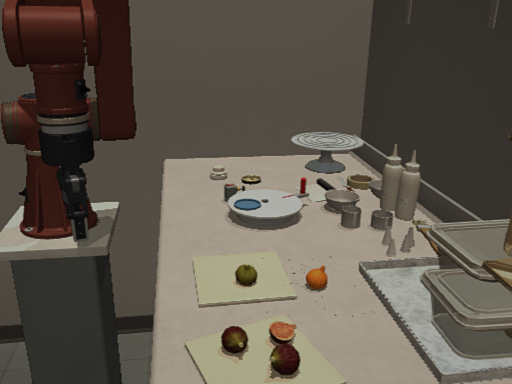

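View pics/a_wrist.png

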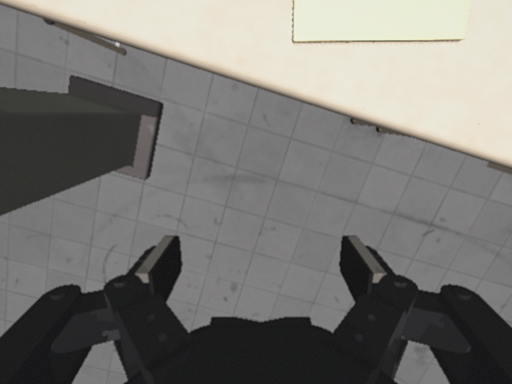

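The scene view shows the carousel with its dish at (269,211), the red post at (218,183), the block at (221,234), the lid at (148,239) and the timer at (134,263). In the side view the green fig is at (246,274) on its board, with the orange look-alike at (317,279).

```bash
cat > h.py <<'E'
import numpy as np, cv2
from station import *
from scipy.spatial.transform import Rotation as Ro
def cam(name,obs=None):
    c=get_calibration(name);K=np.array([[c["fx"],0,c["cx"]],[0,c["fy"],c["cy"]],[0,0,1]])
    if name=="wrist":
        T=np.eye(4);T[:3,:3]=Ro.from_euler("xyz",obs["ee_rot"],degrees=True).as_matrix();T[:3,3]=obs["tcp_pos"]
        M=T@np.array(c["mount"]);R=M[:3,:3].T;t=-R@M[:3,3]
    else: R=np.array(c["R"]);t=np.array(c["t"])
    return K,np.array(c["D"]),R,t
def ray(C,uv):
    K,D,R,t=C;p=cv2.undistortPoints(np.array([[uv]],float),K,D)[0,0]
    d=R.T@np.array([p[0],p[1],1]);return -R.T@t,d
def onz(C,uv,z):
    o,d=ray(C,uv);return o+d*(z-o[2])/d[2]
def proj(C,X):
    K,D,R,t=C;return cv2.projectPoints(np.array(X,float).reshape(-1,3),cv2.Rodrigues(R)[0],t,K,D)[0][:,0]
E
python3 - <<'E'
from h import *
np.set_printoptions(precision=1,suppress=True)
S=cam("scene");D=cam("side")
print("fig",onz(D,(246,274),35))
print("dish",onz(S,(269,211),45),onz(D,(247,205),45))
print("post top",onz(S,(218.5,177),93),onz(D,(303.5,178.5),93))
print("plate",onz(S,(253,211),43),onz(D,(265,207),43))
print("stop",onz(S,(221,225),52),onz(D,(231,186),52))
print("lid",onz(S,(148,239),12),onz(D,(251.5,180),12))
print("timer",onz(S,(134,264),22),onz(D,(218.5,173),22))
for n in("scene","side"):
    im=cv2.imread(f"pics/a_{n}.png"); c=im[160:290,110:310] if n=="scene" else im[150:300,190:350]
    cv2.imwrite(f"pics/z_{n}.png",cv2.resize(c,None,fx=4 if n=="scene" else 4,fy=4,interpolation=2)[:600,:800])
E
```

```text
fig [ 478.7 -415.2   35. ]
dish [537.3 -32.9  45. ] [534.8 -41.4  45. ]
post top [718.9  49.7  93. ] [720.6  35.7  93. ]
plate [560.3   6.6  43. ] [584.9 -57.9  43. ]
stop [513. 122.  52.] [505.  107.6  52. ]
lid [592.5 303.9  12. ] [596.9 273.9  12. ]
timer [479.6 361.6  22. ] [485.2 336.3  22. ]
```

View pics/z_scene.png

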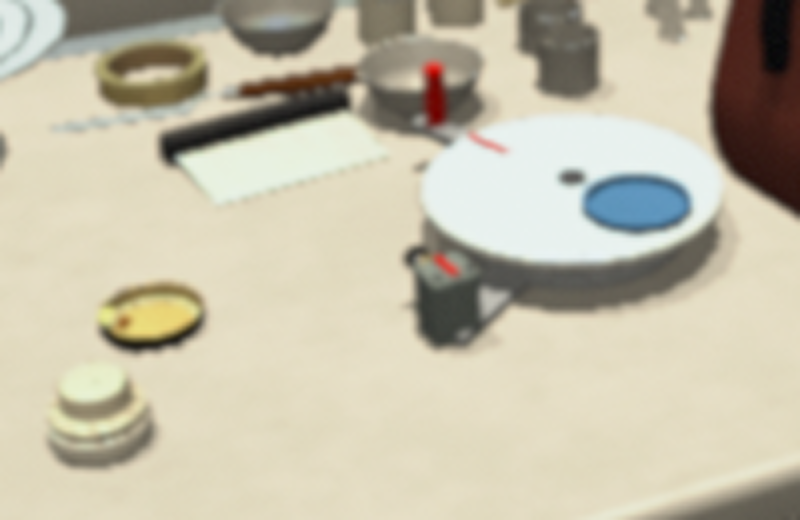

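View pics/z_side.png

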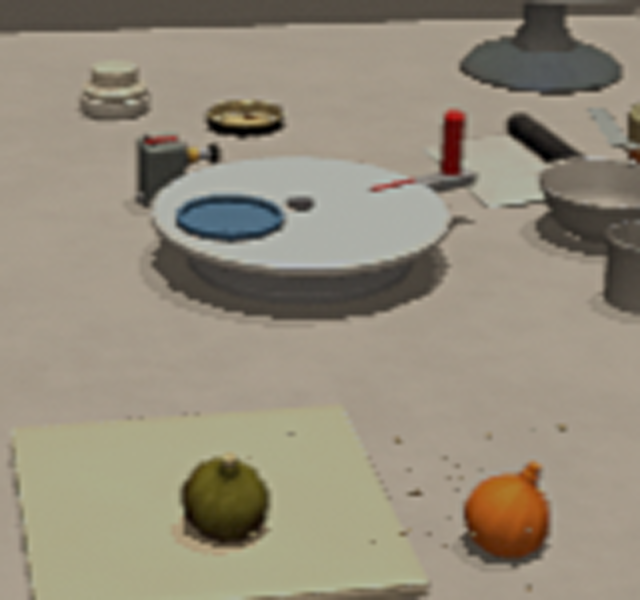

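```bash
python3 - <<'E'
from h import *
np.set_printoptions(precision=1,suppress=True)
goto([429,-328,230],[180,0,-60])
o=get_obs();C=cam("wrist",o);im=get_image("wrist");cv2.imwrite("pics/b_wrist.png",im[:,:,::-1])
for d in regions_of("fig","wrist"):
    v,u=np.nonzero(d["region"]);print(d["score"],d["extent"],u.mean(),v.mean(),onz(C,(u.mean(),v.mean()),9+26))
print(o["tcp_pos"],o["ee_rot"],o["t"],get_obs()["wrist_force"])
E
```

```text
0.93 [416.5, 58.0, 51.3, 47.1] 415.01301921884686 57.579665220086795 [ 630.2 -416.4   35. ]
0.64 [328.0, 160.1, 41.3, 37.4] 328.1818181818182 161.34615384615384 [ 481.5 -397.8   35. ]
[ 428.7 -329.   230.2] [180.   -0.  -60.1] 2.575 [-0.4  1.1 -0.3]
```

View pics/b_wrist.png

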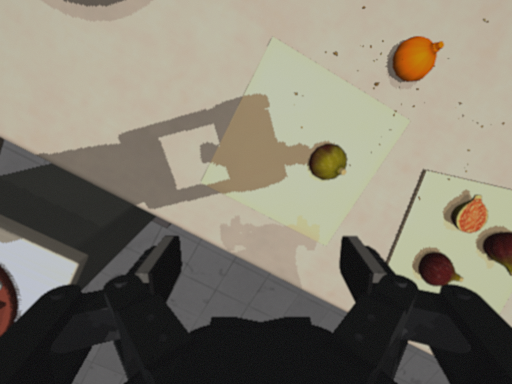

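The green fig is at (328,161) in the wrist view and the orange one at (416,58). The fingers look centred at u≈260, which doesn't fit the mount's x offset of 100 mm, so I'm checking that.

```bash
python3 - <<'E'
from h import *
np.set_printoptions(precision=3,suppress=True)
c=get_calibration("wrist");print(c["mount"])
o=get_obs();C=cam("wrist",o);print(C)
print(onz(C,(328,161),35), ray(C,(328,161)))
E
```

```text
[[   1.       0.001   -0.001    0.048]
 [  -0.001    0.96     0.281  -71.287]
 [   0.001   -0.281    0.96  -142.685]
 [   0.       0.       0.       1.   ]]
(array([[268.464,   0.   , 260.236],
       [  0.   , 268.464, 190.923],
       [  0.   ,   0.   ,   1.   ]]), array([0.004, 0.   , 0.   , 0.   , 0.   ]), array([[ 0.499, -0.867, -0.001],
       [-0.831, -0.479,  0.282],
       [-0.245, -0.14 , -0.96 ]]), array([-498.756,  162.015,  436.554]))
[ 481.492 -397.527   35.   ] (array([ 490.342, -293.643,  372.725]), array([-0.026, -0.305, -0.991]))
```

I misread it: the mount's x offset was 0.1 mm (1.0e-01). The calibration is consistent, so I'll refine from directly above the fig.

```bash
python3 - <<'E'
from h import *
np.set_printoptions(precision=1,suppress=True)
goto([481,-398,140],[180,0,-60])
o=get_obs();C=cam("wrist",o);im=get_image("wrist")
for d in regions_of("fig","wrist"):
    v,u=np.nonzero(d["region"]);print(d["score"],d["extent"],u.mean(),v.mean(),onz(C,(u.mean(),v.mean()),9+26))
q=proj(C,[[481.5,-397.5,9],[481.5,-397.5,61]]).astype(int)
im=im[:,:,::-1].copy()
for p in q: cv2.circle(im,tuple(int(x) for x in p),2,(255,0,255),-1)
cv2.imwrite("pics/c_wrist.png",im)
print(o["tcp_pos"],o["ee_rot"],o["t"],get_obs()["wrist_force"],solve_ik([481.5,-397.5,16],[180,0,-60]))
E
```

```text
0.95 [263.9, 188.1, 51.1, 49.6] 262.6942408376963 187.6282722513089 [ 482.9 -398.7   35. ]
0.79 [374.5, 51.6, 65.2, 61.8] 373.3364519611371 50.881971932349764 [ 630.8 -419.    35. ]
[ 480.2 -398.1  139.5] [180.    0.1 -60.1] 3.2417 [0.2 0.5 0.1] [-46.   27.   99.2  -0.   53.8  14. ]
```

View pics/c_wrist.png

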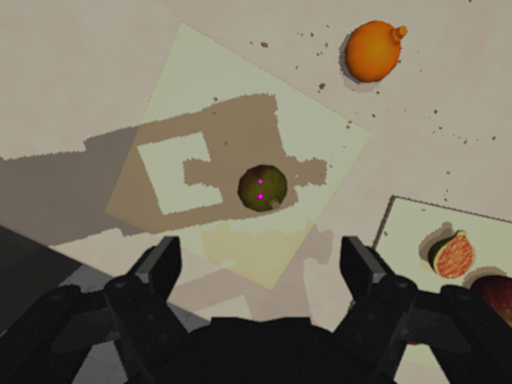

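```bash
python3 - <<'E'
from h import *
np.set_printoptions(precision=1,suppress=True)
move_l([482.5,-398.4,60],[180,0,-60],speed=120)
move_l([482.5,-398.4,18],speed=60)
o=get_obs();print(o["tcp_pos"],o["wrist_force"])
grip(30,20)
o=get_obs();print(o["tcp_pos"],o["wrist_force"],o["grip_width"],o["t"])
move_l([482.5,-398.4,60],speed=60)
move_l([482.5,-398.4,160],speed=150)
o=get_obs();print(o["tcp_pos"],o["wrist_force"],o["grip_width"],o["t"])
im=get_image("wrist");cv2.imwrite("pics/d_wrist.png",im[:,:,::-1])
E
```

```text
[ 482.7 -398.6   18.1] [ 0.3 -0.6 -0.1]
[ 482.8 -398.6   18.9] [-1.1  1.   4.7] 47.485890231373155 5.4583
[ 481.9 -397.8  158.8] [-0.9  0.5 -0.4] 47.51064605348158 7.125
```

View pics/d_wrist.png

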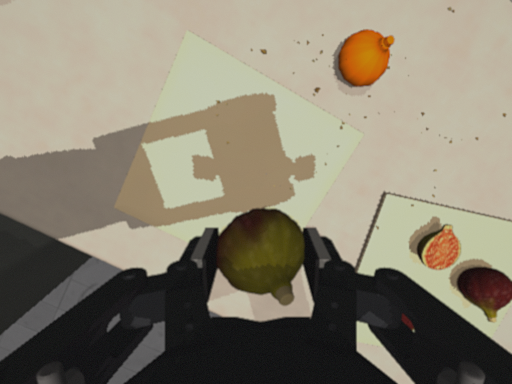

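```bash
cat > lk.py <<'E'
from h import *
def look(tag,names):
    o=get_obs();C=cam("wrist",o);im=get_image("wrist");cv2.imwrite(f"pics/{tag}.png",im[:,:,::-1])
    print(o["tcp_pos"],o["ee_rot"],o["t"])
    for k in names:
        for d in regions_of(k,"wrist")[:2]: print(k,round(d["score"],2),np.round(d["extent"],1))
    return C,im
E
python3 - <<'E'
from lk import *
np.set_printoptions(precision=1,suppress=True)
goto([520,-110,250],[180,0,-30])
C,im=look("e_wrist",["dish","post","base","stop","lid","timer"])
hsv=cv2.cvtColor(im,cv2.COLOR_RGB2HSV)
for n,lo,hi in(("blue",(95,100,60),(125,255,255)),("red",(0,200,90),(6,255,255))):
    m=cv2.inRange(hsv,lo,hi);k,_,st,ce=cv2.connectedComponentsWithStats(m)
    for i in range(1,k):
        if st[i,4]>12: print(n,st[i],ce[i],onz(C,ce[i],43),onz(C,ce[i],93))
E
```

```text
[ 519.8 -110.8  249.4] [180.    0.  -30.1] 8.3417
dish 0.63 [273.5  78.2 187.  156.5]
post 0.68 [271.4  76.8 186.6 153.7]
base 0.7 [246.8  79.  238.7 154.4]
stop 0.58 [148.6  14.8  44.7  29.6]
lid 0.52 [270.8  77.8 186.6 155.7]
timer 0.46 [148.1  14.8  43.9  29.5]
blue [ 208   74   63   66 3252] [239.4 106.4] [536.1 -29.9  43. ] [538.9 -32.6  93. ]
```

View pics/e_wrist.png

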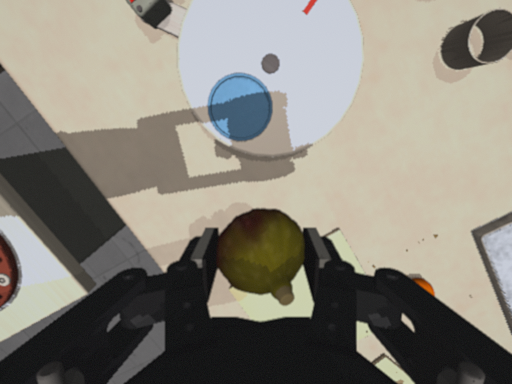

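```bash
python3 - <<'E'
from lk import *
np.set_printoptions(precision=1,suppress=True)
print("hub",onz(C:=cam("wrist",get_obs()),(270,63),46),"red mark",onz(C,(311,6),43))
goto([536.3,-30.2,120],[180,0,-30])
move_l([536.3,-30.2,64],speed=60)
wait(0.3);f0=get_obs()["wrist_force"]
z=58
x0,y0=536.3,-30.2
while z>50:
    move_l([x0,y0,z],speed=20);wait(0.1);o=get_obs();df=o["wrist_force"]-f0
    print(z,o["tcp_pos"],df)
    if df[2]>1.5: break
    z-=1
E
```

```text
hub [593.   -6.1  46. ] red mark [662.   22.1  43. ]
58 [536.3 -30.2  58. ] [ 1.  -0.1 -0.4]
57 [536.3 -30.2  57. ] [ 1.3  0.5 -0.4]
56 [536.3 -30.2  56. ] [ 1.   0.8 -0.7]
55 [536.3 -30.2  55. ] [ 1.5  0.9 -0.5]
54 [536.3 -30.2  54. ] [ 1.6  2.1 -0.6]
53 [536.3 -30.2  53. ] [ 0.8  0.6 -0.7]
52 [536.3 -30.2  52.8] [-1.   1.1  4.9]
```

```bash
python3 - <<'E'
from lk import *
np.set_printoptions(precision=1,suppress=True)
move_l([536.3,-30.2,52.6],speed=20)
grip(64)
o=get_obs();print(o["tcp_pos"],o["wrist_force"],o["grip_width"],o["t"])
move_l([536.3,-30.2,110],speed=60)
move_l([510,-75,250],speed=200)
C,im=look("f_wrist",["fig"])
print("hub",onz(C,(270,63),46))
E
```

```text
[536.1 -30.2  52.3] [-0.3  0.8 -0.1] 63.98278588856797 13.9417
[509.2 -74.6 248.6] [180.    0.1 -30. ] 15.95
fig 0.71 [262.4 129.6  41.9  37.1]
hub [581.7  30.1  46. ]
```

View pics/f_wrist.png

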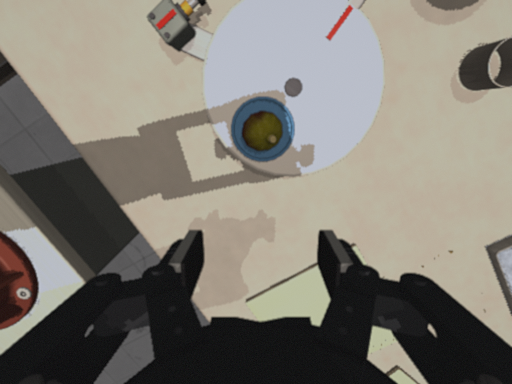

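The fig stands upright in the dish at (263,130). Next I'll look at the post, bumper and bystanders.

```bash
python3 - <<'E'
from lk import *
np.set_printoptions(precision=1,suppress=True)
goto([560,10,300],[180,0,-30])
C,im=look("g_wrist",["post","stop","lid","timer"])
cv2.imwrite("pics/g2.png",cv2.resize(im[:250,60:400,::-1],None,fx=2.3,fy=2.3,interpolation=2))
E
```

```text
[560.   11.  299.2] [179.9   0.1 -29.9] 16.5667
post 0.75 [290.4 144.4 158.2 163.6]
stop 0.73 [193.2 109.4  46.8  45. ]
```

View pics/g_wrist.png

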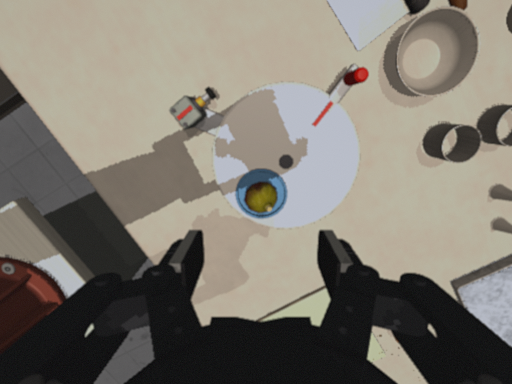

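View pics/g2.png

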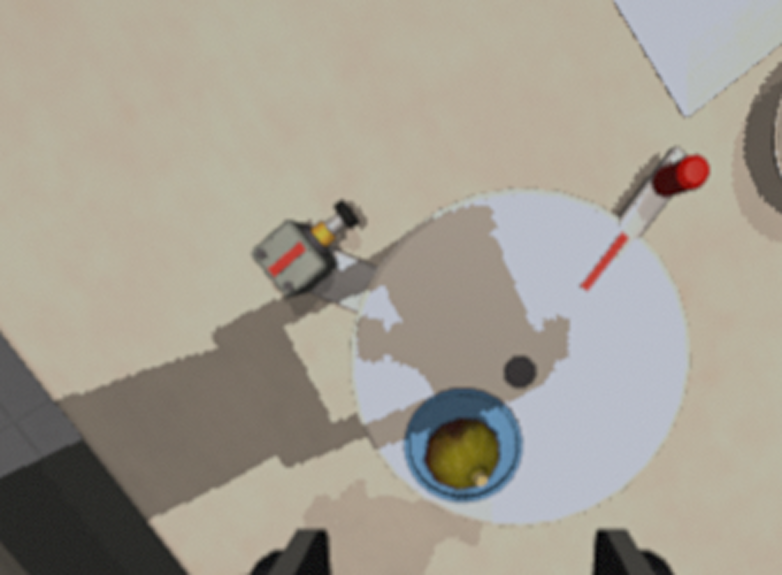

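```bash
python3 - <<'E'
from h import *
np.set_printoptions(precision=1,suppress=True)
C=cam("wrist",get_obs())
f=lambda u,v,z:onz(C,(u/2.3+60,v/2.3),z)
hub=f(520,371,44);post=f(692,171,93);dish=f(463,445,48)
plate=f(521,356,43)
mk=[f(585,288,43),f(625,237,43)]
print("hub",hub,"plate c",plate,"post",post,"dish",dish,"mark",mk)
print("rp",np.linalg.norm((post-hub)[:2]),"rd",np.linalg.norm((dish-hub)[:2]))
A=lambda p:np.degrees(np.arctan2(*(p-hub)[1::-1]))
print("ang post",A(post),"dish+180",A(dish)+180,"mark",A(mk[0]),A(mk[1]))
print("bumper",f(348,213,37),f(362,222,37),f(338,206,37),"block",f(287,260,52),"screw", f(320,236,37))
b=f(355,210,37);print("bumper r,ang",np.linalg.norm((b-hub)[:2]),A(b))
E
```

```text
hub [592.1  -8.7  44. ] plate c [597.3  -0.6  43. ] post [719.9  48.7  93. ] dish [535.5 -32.7  48. ] mark [array([652.4,  16.9,  43. ]), array([687.2,  31.8,  43. ])]
rp 140.17937425835194 rd 61.40553874077085
ang post 24.189496699793132 dish+180 22.965208367417205 mark 23.011281262752714 23.053343737948587
bumper [547.1 129.2  37. ] [551.8 120.5  37. ] [544.  135.7  37. ] block [502.3 123.1  52. ] screw [524.7 126.7  37. ]
bumper r,ang 143.05344623981782 106.35385424463111
```

```bash
cat >> lk.py <<'E'
hub=np.array([592.1,-8.7])
def pose(th,g,z,r=139.):
    a=np.radians(th);er=np.array([np.cos(a),np.sin(a)]);t=np.array([-np.sin(a),np.cos(a)])
    p=hub+r*er-t*(9+14.5+g);return [p[0],p[1],z],[180,0,th-90]
def ft(th,f):
    a=np.radians(th);return -(f[0]*-np.sin(a)+f[1]*np.cos(a))
E
python3 - <<'E'
from lk import *
np.set_printoptions(precision=1,suppress=True)
C=cam("wrist",get_obs())
for uv in((387,60),(400,85),(430,95),(423,140)):print(uv,onz(C,uv,0),onz(C,uv,50),onz(C,uv,70))
for th in (23.3,60,105):
    p=pose(th,12,62);print(p,solve_ik(*p))
grip(0)
p=pose(23.3,12,170);goto(*p)
o=get_obs();C=cam("wrist",o);im=get_image("wrist")
P=hub+142*np.array([np.cos(np.radians(23.3)),np.sin(np.radians(23.3))])
im=im[:,:,::-1].copy()
for q in proj(C,[[*P,93],[*P,43],[*pose(23.3,12,62)[0]]]): cv2.circle(im,tuple(int(x) for x in q),2,(255,0,255),-1)
cv2.imwrite("pics/h_wrist.png",im)
im=get_image("side");cv2.imwrite("pics/h_side.png",cv2.resize(im[100:260,180:400,::-1],None,fx=3.5,fy=3.5,interpolation=2))
o=get_obs();print(o["tcp_pos"],o["ee_rot"],o["wrist_force"],o["grip_width"],o["t"])
E
```

```text
(387, 60) [795.   41.4   0. ] [772.4  44.7  50. ] [763.3  46.1  70. ]
(400, 85) [798.8  -1.1   0. ] [775.7   7.1  50. ] [766.5  10.4  70. ]
(430, 95) [833.3 -37.8   0. ] [806.4 -25.5  50. ] [795.6 -20.5  70. ]
(423, 140) [799.9 -97.7   0. ] [776.7 -78.6  50. ] [767.4 -70.9  70. ]
([np.float64(733.8059123476744), np.float64(13.675978318572525), 62], [180, 0, -66.7]) [-4.4 34.6 81.7 -0.  63.7 62.3]
([np.float64(692.3439018343475), np.float64(93.92753112603697), 62], [180, 0, -30]) [ 2.  30.8 87.4 -0.  61.7 32. ]
([np.float64(590.4145195640116), np.float64(134.75176595531997), 62], [180, 0, 15]) [  6.2  21.2 101.3  -0.   57.5  -8.8]
[734.3  13.7 172.5] [-179.8   -0.1  -66.7] [0.2 0.1 0.8] -0.08512778184655304 18.4167
```

View pics/h_wrist.png

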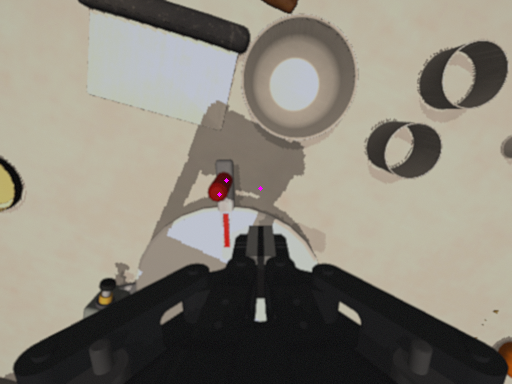

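View pics/h_side.png

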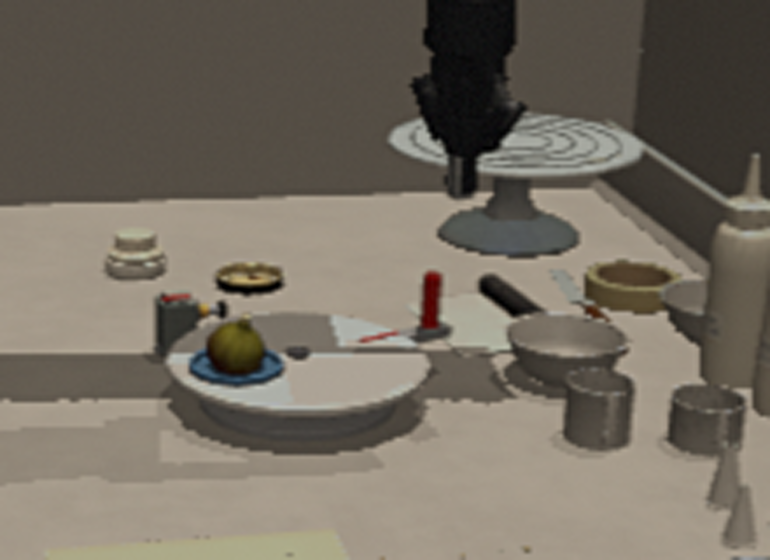

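The post at (219,188) matches the prediction, and the bowl rim is clear of the fingers. I'll lower beside the post and start pushing.

```bash
python3 - <<'E'
from lk import *
np.set_printoptions(precision=1,suppress=True)
move_l(*pose(23.3,12,90),speed=120)
move_l(*pose(23.3,12,66),speed=50)
wait(.2)
F0=get_obs()["wrist_force"];print(F0)
np.save("f0.npy",F0)
for g in range(10,-9,-2):
    move_l(*pose(23.3,g,66),speed=20);o=get_obs();f=o["wrist_force"]-F0
    print(g,o["tcp_pos"],f,round(ft(23.3,f),1))
    if ft(23.3,f)>2.5: break
o=get_obs();C=cam("wrist",o);im=get_image("wrist");cv2.imwrite("pics/i_wrist.png",im[:,:,::-1]);print(o["t"])
E
```

```text
[ 0.7 -1.1 -0.7]
10 [733.1  15.7  66.2] [-0.6  0.8  0. ] -1.0
8 [732.1  17.5  66. ] [-0.5  1.7  1.4] -1.8
6 [731.3  19.3  65.9] [-0.7  0.8  1.8] -1.0
4 [730.6  21.1  66. ] [-0.5  1.   0.7] -1.1
2 [729.8  23.   66. ] [-1.8  0.9  0.6] -1.6
0 [729.   24.9  66. ] [-0.4  0.8  0.9] -0.9
-2 [728.2  26.7  66. ] [-1.1  0.1 -0.1] -0.5
-4 [727.7  28.1  66. ] [0.2 0.8 1.1] -0.7
-6 [727.   29.8  66.1] [ 1.  -1.5 -0. ] 1.8
-8 [726.1  32.1  66.1] [ 0.6 -1.4 -0.5] 1.5
22.5667
```

View pics/i_wrist.png

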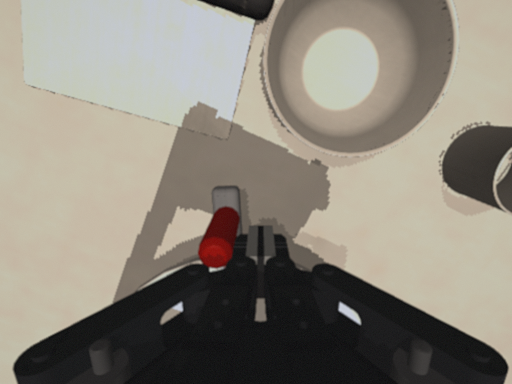

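```bash
cat >> lk.py <<'E'
def favg(n=6):
    a=[]
    for _ in range(n):
        wait(.02);a.append(get_obs()["wrist_force"])
    return np.mean(a,0)
E
python3 - <<'E'
from lk import *
np.set_printoptions(precision=1,suppress=True)
F0=np.load("f0.npy")
th=25.
while th<86:
    th+=3
    move_l(*pose(th,-5,66),speed=28)
    if int(th)%4==0:
        o=get_obs();f=o["wrist_force"]-F0;print(th,o["tcp_pos"],f,round(ft(th,f),1))
o=get_obs();C=cam("wrist",o);im=get_image("wrist");cv2.imwrite("pics/j_wrist.png",im[:,:,::-1]);print(th,o["t"])
im=get_image("side");cv2.imwrite("pics/j_side.png",cv2.resize(im[100:260,180:400,::-1],None,fx=3.5,fy=3.5,interpolation=2))
f=favg()-F0;print(f,ft(th,f))
E
```

```text
28.0 [723.3  40.9  66. ] [0.4 0.4 0.9] -0.1
40.0 [710.2  66.9  66.1] [ 1.5 -0.2  0.3] 1.1
52.0 [691.9  89.8  66. ] [2.  0.7 1.4] 1.1
64.0 [669.3 108.3  66. ] [0.8 2.  1.8] -0.1
76.0 [643.3 121.8  66. ] [0.6 0.6 2. ] 0.4
88.0 [615.1 129.5  65.9] [0.4 1.  0.8] 0.4
88.0 31.2333
[0.4 0.3 1.1] 0.3799708478121707
```

View pics/j_wrist.png

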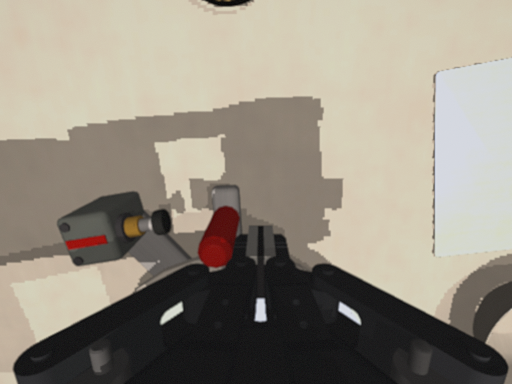

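View pics/j_side.png

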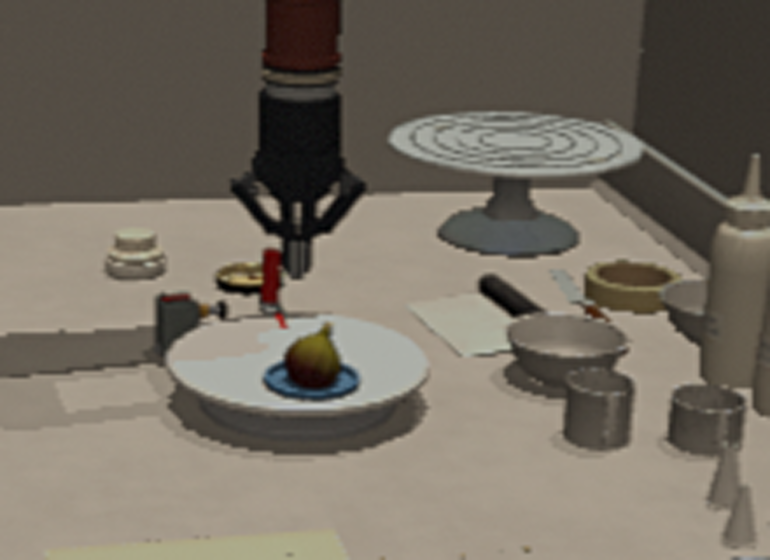

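```bash
python3 - <<'E'
from lk import *
np.set_printoptions(precision=1,suppress=True)
F0=np.load("f0.npy")
for th in (90,92,94): move_l(*pose(th,-5,66),speed=15)
th=94.
while th<108:
    th+=.4
    move_l(*pose(th,-5,66),speed=5)
    f=favg(3)-F0;x=ft(th,f);print(round(th,1),round(x,1),get_obs()["tcp_pos"])
    if x>3.3: break
o=get_obs();im=get_image("wrist");cv2.imwrite("pics/k_wrist.png",cv2.resize(im[130:300,30:330,::-1],None,fx=2.6,fy=2.6,interpolation=2));print(th,o["t"])
E
```

```text
94.4 2.3 [600.  131.4  66. ]
94.8 2.4 [598.9 131.4  66.1]
95.2 2.5 [597.8 131.4  66. ]
95.6 1.9 [596.9 131.5  66. ]
96.0 1.7 [595.9 131.5  66. ]
96.4 2.5 [594.9 131.5  66. ]
96.8 2.1 [594.  131.5  66.1]
97.2 2.2 [592.9 131.5  66. ]
97.6 1.8 [592.  131.5  66. ]
98.0 2.0 [591.  131.5  66. ]
98.4 2.3 [590.  131.5  66. ]
98.8 2.2 [589.1 131.5  66. ]
99.2 2.3 [588.1 131.4  66. ]
99.6 2.2 [587.1 131.4  66. ]
100.0 2.6 [586.1 131.4  66. ]
100.4 1.7 [585.1 131.4  66. ]
100.8 1.8 [584.2 131.3  66. ]
101.2 3.2 [583.4 131.3  66. ]
101.6 4.2 [582.7 131.2  66.1]
101.60000000000011 40.3
```

View pics/k_wrist.png

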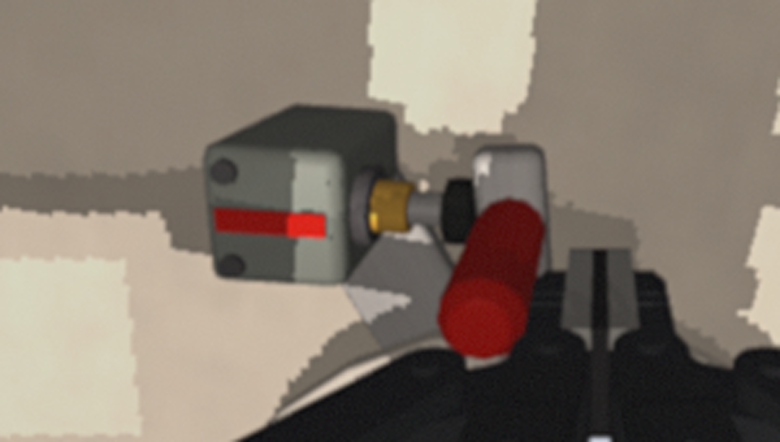

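The spoke now touches the rubber, at about 101° with the force rising off a steady 2.1 N. I'll press on to about +5 N.

```bash
python3 - <<'E'
from lk import *
np.set_printoptions(precision=1,suppress=True)
F0=np.load("f0.npy")
th=101.6
while th<105.5:
    th+=.3
    move_l(*pose(th,-5,66),speed=5)
    f=favg(5)-F0;x=ft(th,f);print(round(th,1),round(x,1),get_obs()["tcp_pos"])
    if x>6.9: break
o=get_obs();im=get_image("wrist");cv2.imwrite("pics/l_wrist.png",cv2.resize(im[130:300,30:330,::-1],None,fx=2.6,fy=2.6,interpolation=2));print(th,o["t"])
np.save("th.npy",th)
E
```

```text
101.9 4.8 [582.2 131.2  66.1]
102.2 5.1 [581.8 131.2  66.1]
102.5 5.8 [581.3 131.2  66.1]
102.8 6.9 [580.9 131.2  66.2]
102.79999999999998 41.8833
```

View pics/l_wrist.png

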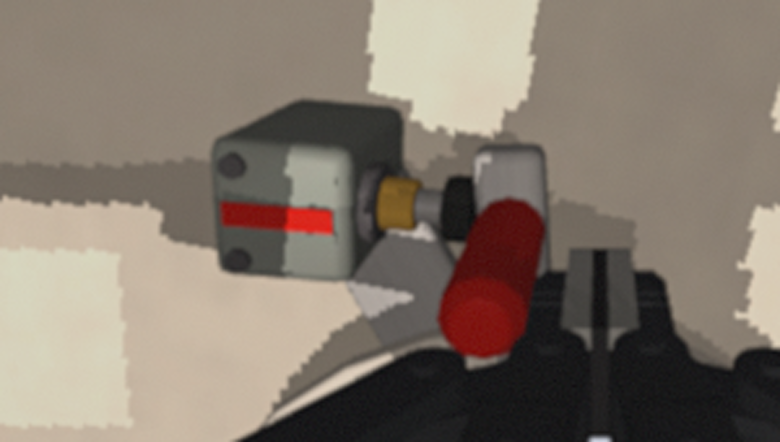

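```bash
python3 - <<'E'
from lk import *
np.set_printoptions(precision=1,suppress=True)
F0=np.load("f0.npy")
th=102.8
for th in (103.1,103.4):
    move_l(*pose(th,-5,66),speed=5)
    f=favg(8)-F0;x=ft(th,f);print(round(th,1),round(x,1),get_obs()["tcp_pos"])
    if x>7.6: break
# slow release, keep same direction, then up
a=get_obs()["t"]
move_l(*pose(th,-2,66),speed=8)
print(ft(th,favg(4)-F0))
move_l(*pose(th,8,66),speed=25)
print(ft(th,favg(4)-F0))
move_l(*pose(th,14,120),speed=100)
move_l(*pose(th,30,250),speed=150)
o=get_obs();im=get_image("wrist");cv2.imwrite("pics/m_wrist.png",im[:,:,::-1]);print(o["t"])
im=get_image("side");cv2.imwrite("pics/m_side.png",cv2.resize(im[100:260,180:400,::-1],None,fx=3.5,fy=3.5,interpolation=2))
E
```

```text
103.1 7.2 [580.5 131.2  66.2]
103.4 7.9 [580.  131.1  66.3]
1.5940001710209235
-0.6290490059067366
45.725
```

View pics/m_wrist.png

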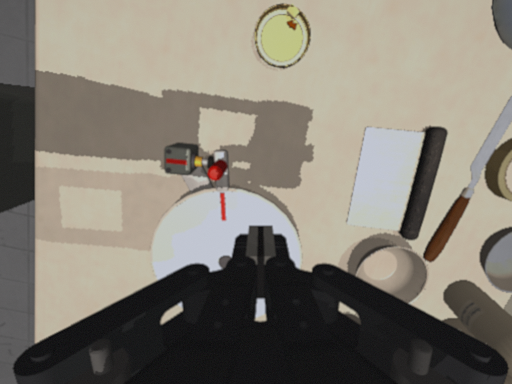

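View pics/m_side.png

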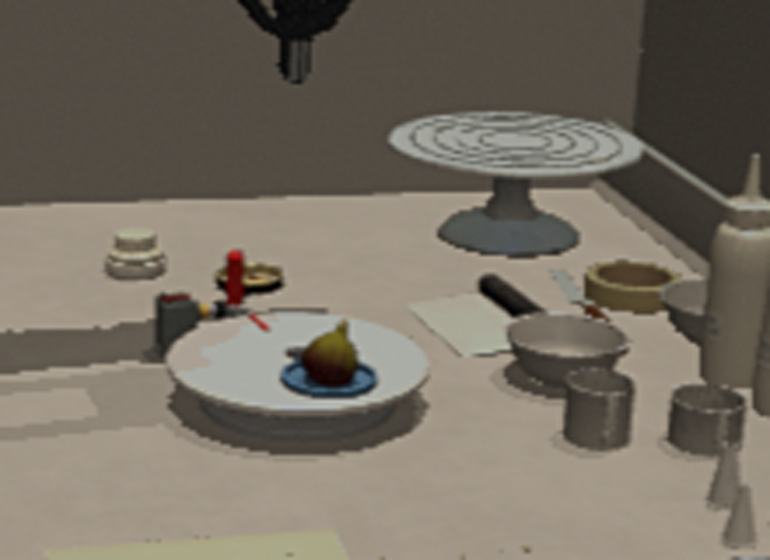

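```bash
python3 - <<'E'
from h import *
o=get_obs();print(o["t"],o["wrist_force"]);print(sign_off())
E
```

```text
45.825 [-0.00418879  0.28611887 -0.26643993]
the job is handed in; nothing more can be done
None
```

I set the green fig upright in the blue dish and turned the carousel counter-clockwise by its red post until the spoke pressed the bumper about half way in. I handed the job in at 45.8 s.

- **Fig:** I lowered it until contact at about 5 N, then let go. In the last side picture it is still upright in the dish.
- **Bumper:** the push force held at about 2.1 N through the turn (read about 1 N low), then rose once the spoke met the rubber. I stopped at 5.7 N above that level. By force the bumper was in about 4.8 mm, by travel about 4.2 mm, against a half-way point of 4.5 mm.
- **Release:** I backed off slowly, and the last wrist picture shows the spoke resting on the bumper. The wrist force read about 0, with the gripper well clear.
- **Lid and timer:** neither was touched, and both look unmoved in the side pictures.
- **Disagreement:** the side camera's positions were off by 8 to 30 mm in y against the other cameras, so I used the wrist camera's.

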